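Take the red pen blank from under the guard

ROBOT

A 7-joint arm with a two-finger parallel gripper is mounted at the origin on the work surface. World frame = base frame: x ahead of the robot, y to its left, z up, the work surface at z = 0. Lengths are in m, angles in rad, forces in N, time in s.
With the tool pointing down it reaches from about 0.4 to 0.85 m from the base axis. Payload 10.4 kg.
Tool frame: the origin (TCP) lies on the centre line of the jaws, within the pads' length; the fingertips stand 22 mm ahead of it and the grasp point (between the pads) lies 3 mm ahead of it; z points along the fingers, y is the line along which they close (so a half turn about z gives the same grasp; the last joint's range is limited). The gripper opens to 87 mm and grips with 3 to 60 N. Pads are 19 mm wide; open, the fingers measure 117 mm over their backs; the gripper's body (75 mm by 190 mm) begins 51 mm behind the grasp point.
Start: joints at [-1.275, 0.332, -0.065, 1.46, 0.022, 1.35, -0.088], TCP at [0.196, 0.594, 0.212] pointing down, gripper open.
Joint ranges: [-2.6, 2.6], [-0.5, 2.12], [-1.47, 1.34], [0.16, 2.42], [-1.27, 4.41], [0.06, 2.06], [-2.6, 2.6]. Speed limits (rad/s): [2.22, 2.22, 2.79, 2.79, 3.14, 3.14, 3.14].

INTERFACE

Orientations are given as a unit quaternion [x, y, z, w].
In Python, from workcell import ctrl gives the robot as it stands.
- The arm moves only by the tool apply_moves, never from a script. Its argument "steps" is a list of rows, each a list of 3 entries, a list of its own where there are three numbers: the shift along the tool's x, y, z in m, then the turn, a rotation vector about the tool's x, y, z in rad, then the closure in counts, from 0 (fully open) to 255 (shut). A call has 1 to 8 rows; each row shifts and turns the commanded pose from where the row before left it, along the tool's axes as they then stand; what a row does not reach is not made up. A row lasts 1/12 s, in which the tool goes at most 41.7 mm and 7.16 degrees, less where a joint would pass 70% of its speed; a pose out of reach is approached as far as the arm can. A call is refused whole if a number of a shift passes 0.0417 or a number of a turn 0.125, either way. A call with a gripper value outside its range is refused whole. The fingers move at their own pace and stop on an object; "squeeze" is the grip in N (left out, the last holds). Time passes only in rows, so rows that do not move let the fingers close. It gives the time, the measured TCP pose, the force, the opening and the grip force at its end, in the units of the state.
- ctrl.state(): the state, without advancing time (a new reading comes with each control period).
- ctrl.get_image(name): name is "side" or "top" or "wrist"; returns (picture, depth): 480x640x3 uint8, blue, green, red; 480x640 float32, m along the optical axis (not along the pixel's ray), 0 where there is no reading.
- ctrl.get_calibration(name): a dict with "K" (3x3 intrinsics, pixels), "rvec" (rotation vector, rad) and "tvec" (3), from world to camera coordinates, as OpenCV has them; the wrist camera has in their place "mount" (4x4, takes a point from camera to tool coordinates, whose origin is the TCP and whose axes are the flange's). Camera axes: x right, y down, z forward; pixel columns grow to the right and rows downward; lengths in m; the calibration is good to about 2 mm. A picture is of the moment at which its call begins: read the wrist's pose just before it. get_calibration takes no time and is no camera call.
- ctrl.close_job(): hands the job in; it is judged then, once.
The state is a dict: "t": time; "qpos": joint angles; "qd": joint speeds; "tau": joint torques, N m; "eef_pos": TCP position; "tool_rot": TCP orientation; "contact_force": force on the tool from outside, world axes, zero at the start; "moment": the same for the moment, N m; "grip_width": finger opening in m; "finger_force": force on a finger pad.
Only numpy, scipy, OpenCV 4.12 (cv2) and the standard library are available. Lean on these libraries where they do the work, as an engineer would, in place of code of your own. Each camera call takes 0.05 s, during which the arm holds its last target. There are 200 camera calls.

TASK

At the green blank-trimming station, raise the clear guard by its yellow tongue until its red prop stay drops behind its step and carries the guard by itself. Then take the dark-red pen blank out from beneath and lay it flat in the cork tray. Leave the ivory blank where it lies, and leave the guard propped up.

Things in the scene. Friction and masses are not known exactly. Their poses are not given: they have to be found in the camera images.
- station: Green trimming station, fixed, 280 x 244 mm, side walls 70 high, open front. Origin on the table; x points from the open front to the motor housing, y left, z up. Guard hinge line: x = 90, z = 75, along y. Under the shut guard two nests at y = +50 and -50, x = -30: each two saddles 68 apart with 42 high lips; a blank hangs free between them, 35 over the base plate.
- tongue_grip (a point): Grip point on the yellow tongue at the middle of the guard's front edge, turning with the guard; tongue 14 wide (y, grip it so), 10 thick, 50 long. The point lies 207 mm from the hinge line, 37 past the guard's edge. The guard is a clear panel 240 wide, reaching 170 from its hinge.
- guard (a joint): Guard angle in rad: 0 shut (the start), grows as the front rises, stop at 1.50. It weighs 0.25 kg and falls shut when let go, until the stay is set: a red rod at its right edge trails along a rail and drops by itself behind a step when the guard passes about 1.35. Let go above that, it settles back and stands on the stay at about 1.27.
- red_blank_center (a point): Centre of the dark-red pen blank: a loose square bar 90 mm long (its x), 18 x 18, brass tube ends, about 50 g. It lies along the station's x in one of the two nests; which one varies.
- ivory_blank_center (a point): Centre of the ivory pen blank, same size and lie, in the other nest. It stays there.
- tray: Open cork tray, fixed, 160 (x) by 130 (y) mm outside, walls 6 thick and 24 high. Origin under its middle, on the table. A blank lying flat in it has its centre 15 mm above the table.
Things that resemble listed ones, but are neither listed nor needed, are in the scene too. Leave any grey or purple look-alike of the tray alone.

How it is judged:
On the way:
1. the guard stands raised on its stay, nothing of the robot touching the station, the red blank still in its nest (value of joint guard above 1.15 rad and velocity of joint guard between -0.05 and 0.05 rad/s and contact force between station and the arm below 0.1 N and contact force between station and the fingers below 0.1 N and distance of red_blank_center from where it was at the start of the episode below 0.02 m), for 0.4 s.
At the end, for the whole second after the job is handed in: The red blank lies flat (within 10 degrees) on the floor of the cork tray, released; the guard still stands raised on its stay (above 1.15 rad); the ivory blank is within 20 mm of where it lay (x of red_blank_center in the frame of tray between -0.074 and 0.074 m and y of red_blank_center in the frame of tray between -0.059 and 0.059 m and z of red_blank_center in the frame of tray below 0.022 m and angle between red_blank_center's own x axis and vertical between 1.4 and 1.742 rad and value of joint guard above 1.15 rad and distance of ivory_blank_center from where it was at the start of the episode below 0.02 m); the robot touches nothing.
It fails at once if the ivory blank is moved more than 30 mm (distance of ivory_blank_center from where it was at the start of the episode above 0.03 m).
It also fails if it takes over 54 s, if anything falls off the work surface, if the arm or the gripper's body presses on something with over 40 N, if the wrist force passes 120 N, or if a joint passes its speed limit or range.

## Working session

There is one attempt and no reset: what is moved stays moved. The work goes in short steps, Python scripts to look and compute and a tool call to move; the robot and the scene stay as the last step left them, time stands still between calls to the robot, and variables do not carry over. Pictures are saved under pics/ and viewed, at most 10 in all, crops included, and the job is handed in when it is done.

Besides the shell and the picture viewer there is one more tool, called after ">>>" by a JSON object that holds its "api" and its "payload". apply_moves: Moves the arm, as the interface text tells. Its arguments: {"type":"object","properties":{"steps":{"type":"array"},"squeeze":{"type":"number"}},"required":["steps"]}

```bash
mkdir -p pics; ls
cat > h.py <<'E'
import numpy as np, cv2
from scipy.spatial.transform import Rotation as R
from workcell import ctrl
def cam(n):
    c=ctrl.get_calibration(n); K=np.array(c["K"],float)
    if "mount" in c:
        s=ctrl.state(); T=np.eye(4); T[:3,:3]=R.from_quat(s["tool_rot"]).as_matrix(); T[:3,3]=s["eef_pos"]
        M=T@np.array(c["mount"]); return K,M[:3,:3],M[:3,3]
    Rm=cv2.Rodrigues(np.array(c["rvec"],float))[0]; t=np.array(c["tvec"],float).ravel()
    return K,Rm.T,-Rm.T@t
def pt(C,u,v,d): # pixel + depth -> world
    K,Rw,o=C; return o+Rw@(np.linalg.inv(K)@[u,v,1.])*d
def onz(C,u,v,z):
    K,Rw,o=C; r=Rw@(np.linalg.inv(K)@[u,v,1.]); return o+r*(z-o[2])/r[2]
def proj(C,p):
    K,Rw,o=C; q=K@(Rw.T@(np.array(p)-o)); return q[:2]/q[2]
E
python3 - <<'E'
from h import *
s=ctrl.state(); print(s)
for n in ("top","side"):
    im,d=ctrl.get_image(n); cv2.imwrite(f"pics/{n}0.png",im); np.savez(f"pics/{n}0.npz",im=im,d=d); C=cam(n); print(n,C[2],C[1][:,2])
E
```

```text
pics
{'t': 0.0, 'qpos': array([-1.27459151,  0.33285976, -0.0646733 ,  1.46094458,  0.02158248,
        1.34989782, -0.08849042]), 'qd': array([-8.59112749e-04, -2.14707413e-03, -1.00526324e-04, -3.01853108e-04,
        1.73292530e-05,  2.04115689e-03, -3.95129917e-04]), 'tau': array([-3.02140215e-04, -6.23261905e+01,  2.43303424e-02, -3.89904964e+01,
       -6.15267735e-02,  3.95914412e-02,  1.15812172e-04]), 'eef_pos': array([0.19578428, 0.59311806, 0.21115989]), 'tool_rot': array([ 1.58727415e-01,  9.87322190e-01, -7.02505747e-04, -8.36849098e-05]), 'contact_force': array([-0.22782737, -0.51684337,  0.18945745]), 'moment': array([-0.03644994,  0.01280215,  0.0757044 ]), 'finger_force': 0.0, 'grip_width': 0.08676372982753032}
top [0.2943756  0.06734961 1.23155376] [ 0.14665976  0.00239044 -0.98918411]
side [-0.18532236 -0.65043199  0.63394631] [ 0.56810602  0.65167643 -0.50256678]
```

View pics/top0.png

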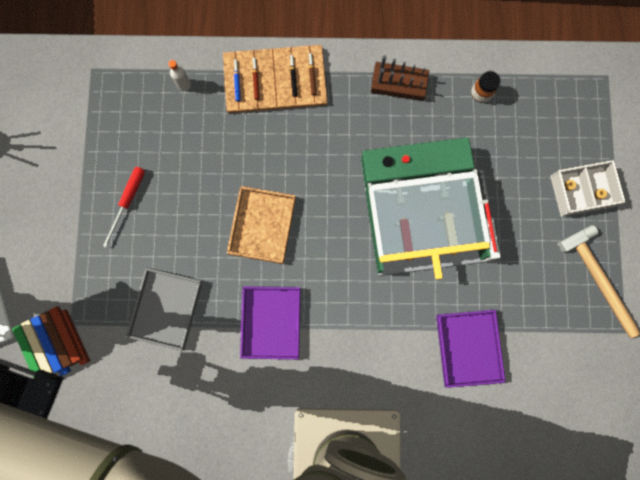

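View pics/side0.png

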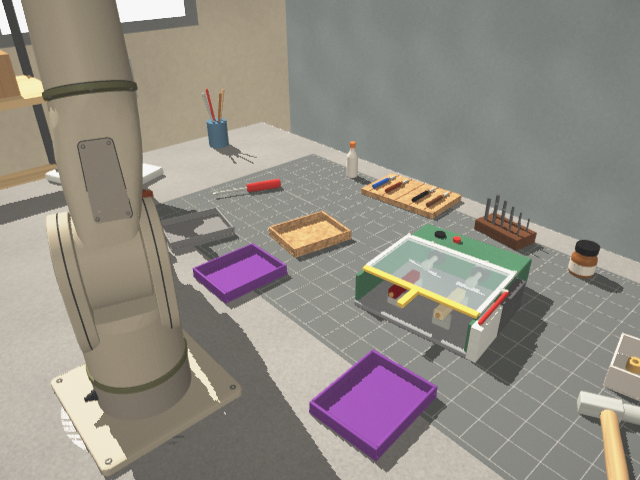

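The top view shows the station at (430,205) with its open front toward the robot. The yellow tongue's tip is at (437,272), the red blank at (406,235) in the left nest and the ivory one at (450,228). There are four tray-like things: cork at (263,225), purple at (271,322) and (471,348), grey at (165,310), plus the cork pen board at (275,78). Only (263,225) is an open cork tray of about 160x130. I'll measure these next and make one confirming crop.

Run:
```python
from h import *
m={}
for n in ("top","side"):
    z=np.load(f"pics/{n}0.npz"); im,d=z["im"],z["d"]; C=cam(n); hsv=cv2.cvtColor(im,cv2.COLOR_BGR2HSV)
    def comps(lo,hi,box,amin=40):
        k=cv2.inRange(hsv,lo,hi); x0,y0,x1,y1=box; b=np.zeros_like(k); b[y0:y1,x0:x1]=k[y0:y1,x0:x1]
        return b
    boxes={"top":dict(yel=(370,230,500,290),red=(395,212,416,256),cork=(220,180,305,270),ivory=(440,208,462,246)),
           "side":dict(yel=(355,260,485,320),red=(385,268,425,303),cork=(262,205,358,260),ivory=(428,285,475,325))}[n]
    rng=dict(yel=((22,150,120),(34,255,255)),red=((0,70,40),(8,255,200)),cork=((8,60,60),(22,220,255)),ivory=((12,25,120),(32,120,255)))
    if n=="side": rng["red"]=((0,90,40),(8,255,220))
    for k,bx in boxes.items():
        b=comps(*rng[k],bx); cs=cv2.findContours(b,cv2.RETR_EXTERNAL,cv2.CHAIN_APPROX_NONE)[0]
        if not cs: print(n,k,"none"); continue
        c=max(cs,key=cv2.contourArea); r=cv2.minAreaRect(c); print(n,k,cv2.contourArea(c),np.round(cv2.boxPoints(r),1).tolist())
        mm=np.zeros_like(b); cv2.drawContours(mm,[c],-1,255,-1); v,u=np.nonzero(mm&(d>0)); P=np.array([pt(C,a,e,d[e,a]) for a,e in zip(u,v)])
        print("  world med",np.median(P,0).round(4),"z pct",np.percentile(P[:,2],[5,50,95]).round(4), "xy min/max",P.min(0).round(3),P.max(0).round(3))
        if k=="cork": 
            hi=P[P[:,2]>.018]; q=hi if len(hi)>30 else P
            r=cv2.minAreaRect(q[:,:2].astype(np.float32)); print("  rim rect",r, cv2.boxPoints(r).round(3).tolist())
            lo=P[P[:,2]<.012]; print("  floor",len(lo),lo.mean(0) if len(lo) else 0)
        if k=="yel":
            # bar vs tongue by x
            r=cv2.minAreaRect(P[:,:2].astype(np.float32)); print("  ",cv2.boxPoints(r).round(3).tolist())
            np.save(f"pics/yel_{n}.npy",P)
t=np.load("pics/top0.npz"); s=np.load("pics/side0.npz")
a=cv2.resize(t["im"][130:300,350:510],None,fx=3,fy=3,interpolation=cv2.INTER_CUBIC)
b=cv2.resize(t["im"][175:275,215:310],None,fx=3,fy=3,interpolation=cv2.INTER_CUBIC)
o=np.zeros((510,480+285,3),np.uint8); o[:,:480]=a; o[:300,480:]=b
cv2.imwrite("pics/crop.png",o)
```

```text
top yel 372.5 [[379.6000061035156, 255.89999389648438], [487.6000061035156, 242.0], [491.3999938964844, 271.29998779296875], [383.3999938964844, 285.20001220703125]]
  world med [ 0.4569 -0.1929  0.0798] z pct [0.0698 0.0798 0.0836] xy min/max [ 0.401 -0.301  0.007] [ 0.479 -0.066  0.088]
   [[0.3840000033378601, -0.07400000095367432], [0.4180000126361847, -0.3089999854564667], [0.48100000619888306, -0.30000001192092896], [0.44699999690055847, -0.06499999761581421]]
top red 0.0 [[411.0, 250.0], [411.0, 250.0], [410.0, 250.0], [410.0, 250.0]]
  world med [ 0.4613 -0.1322  0.0782] z pct [0.0774 0.0782 0.079 ] xy min/max [ 0.461 -0.133  0.077] [ 0.461 -0.131  0.079]
top cork 3970.5 [[225.60000610351562, 253.6999969482422], [238.5, 184.10000610351562], [296.20001220703125, 194.8000030517578], [283.29998779296875, 264.3999938964844]]
  world med [0.5261 0.2012 0.0073] z pct [0.0024 0.0073 0.025 ] xy min/max [ 0.437  0.123 -0.005] [0.618 0.28  0.033]
  rim rect ((0.525895893573761, 0.19958239793777466), (0.13088789582252502, 0.16107748448848724), 80.608154296875) [[0.4359999895095825, 0.14
[... 1218 characters left out ...]
d [0.5253 0.2009 0.0077] z pct [0.003  0.0077 0.0239] xy min/max [ 0.435  0.121 -0.003] [0.644 0.313 0.027]
  rim rect ((0.5252560377120972, 0.19857583940029144), (0.13734519481658936, 0.1636177897453308), 80.45638275146484) [[0.43299999833106995, 0.14399999380111694], [0.5950000286102295, 0.11699999868869781], [0.6169999837875366, 0.2529999911785126], [0.4560000002384186, 0.2800000011920929]]
  floor 1491 [0.52778721 0.20205068 0.0061854 ]
side ivory 191.5 [[430.79998779296875, 315.3999938964844], [437.79998779296875, 301.3999938964844], [453.0, 309.0], [446.0, 323.0]]
  world med [ 0.4686 -0.2376  0.0494] z pct [0.0242 0.0494 0.0554] xy min/max [ 0.456 -0.262  0.007] [ 0.532 -0.191  0.073]
```

View pics/crop.png

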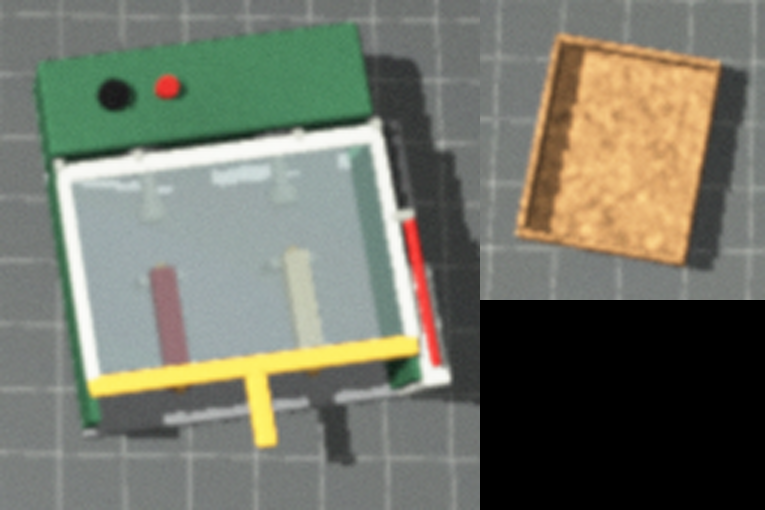

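The crop shows the red blank in the left nest, station-frame +y (crop 168,315), and the ivory one in the right (crop 303,300). The cork tray is open and empty. Next, a precise fix of the tongue and guard line.

Run:
```python
from h import *
rays={}
for n in ("top","side"):
    z=np.load(f"pics/{n}0.npz"); im,d=z["im"],z["d"]; C=cam(n); hsv=cv2.cvtColor(im,cv2.COLOR_BGR2HSV)
    k=cv2.inRange(hsv,(18,130,90),(36,255,255)); b=np.zeros_like(k); x0,y0,x1,y1=(370,230,500,290) if n=="top" else (355,260,485,325); b[y0:y1,x0:x1]=k[y0:y1,x0:x1]
    v,u=np.nonzero(b); print(n,len(u),u.min(),u.max(),v.min(),v.max())
    Q=np.array([onz(C,a,e,.08)[:2] for a,e in zip(u,v)])
    # bar: ransac-ish line fit
    vx,vy,cx,cy=cv2.fitLine(Q.astype(np.float32),cv2.DIST_WELSCH,0,.005,.001).ravel()
    yd=np.array([vx,vy])*np.sign(vy); xd=np.array([yd[1],-yd[0]]); c0=np.array([cx,cy])
    a=(Q-c0)@xd; l=(Q-c0)@yd
    bar=abs(a)<.012; print(" yaw",np.degrees(np.arctan2(xd[1],xd[0])),"bar ends",[ (c0+yd*t).round(4) for t in (l[bar].min(),l[bar].max())],"len",np.ptp(l[bar]))
    t=(a<-.012)&(abs(l-np.median(l))<.05); print(" tongue n",t.sum(),"a",a[t].min(),"l",np.median(l[t]),np.percentile(l[t],[3,97]))
    tp=t&(a<a[t].min()+.03); print(" tongue axis mid",Q[tp].mean(0),"tip",c0+xd*a[t].min()+yd*np.median(l[tp]), "barfront",c0+xd*a[bar].min(),"bar mid a",np.median(a[bar]))
    tt=cv2.fitLine(Q[t].astype(np.float32),cv2.DIST_L2,0,.005,.001).ravel(); print(" tongue dir",np.degrees(np.arctan2(tt[1],tt[0])))
    # tip pixel & ray
    i=np.argsort(a+10*(~t))[:8]; pu,pv=u[i].mean(),v[i].mean(); K,Rw,o=C; r=Rw@np.linalg.inv(K)@[pu,pv,1]; rays[n]=(o,r/np.linalg.norm(r)); print(" tip px",pu,pv,"depth pts",[pt(C,u[j],v[j],d[v[j],u[j]]).round(3).tolist() for j in i[:4]])
(o1,r1),(o2,r2)=rays.values(); A=np.stack([r1,-r2],1); s=np.linalg.lstsq(A,o2-o1,rcond=None)[0]; print("triang",o1+r1*s[0],o2+r2*s[1])
```

```text
top 887 380 488 242 278
 yaw 8.330506 bar ends [array([ 0.4736, -0.3011]), array([ 0.4391, -0.0654])] len 0.238236351873375
 tongue n 145 a -0.05627107162210516 l 0.0028604980086135855 [-0.00416566  0.01020179]
 tongue axis mid [ 0.41528079 -0.18949722] tip [ 0.40070159 -0.19152006] barfront [ 0.44516035 -0.18821367] bar mid a 0.0011346883271622457
 tongue dir 8.107803
 tip px 438.75 277.625 depth pts [[0.408, -0.213, 0.002], [0.402, -0.194, 0.075], [0.402, -0.192, 0.073], [0.401, -0.188, 0.08]]
side 540 363 478 267 318
 yaw 8.762638 bar ends [array([ 0.4661, -0.308 ]), array([ 0.4295, -0.0706])] len 0.2401933355432791
 tongue n 94 a -0.05475493145281656 l 0.010754847493010812 [0.00575589 0.04437805]
 tongue axis mid [ 0.40672459 -0.19496131] tip [ 0.39413903 -0.20052545] barfront [ 0.43905002 -0.20501045] bar mid a 0.0016700798401887188
 tongue dir 0.927062
 tip px 400.25 305.75 depth pts [[0.402, -0.199, 0.073], [0.402, -0.194, 0.072], [0.4, -0.191, 0.074], [0.403, -0.2, 0.073]]
triang [ 0.40264623 -0.19373619  0.07239081] [ 0.40307422 -0.19412981  0.07251945]
```

```bash
cat >> h.py <<'E'
from scipy.spatial.transform import Slerp
YAW=np.radians(8.35); XS=np.array([np.cos(YAW),np.sin(YAW),0]); YS=np.array([-np.sin(YAW),np.cos(YAW),0]); ZS=np.array([0,0,1.])
GRIP=np.array([.414,-.190,.075]); HINGE=GRIP+.207*XS; ORG=(HINGE-.09*XS)*[1,1,0]
TRAY=np.array([.526,.200,0.])
def orient(t=0,yaw=YAW):
    xs=np.array([np.cos(yaw),np.sin(yaw),0]); ys=np.array([-xs[1],xs[0],0]); z=np.sin(t)*xs-np.cos(t)*ZS; y=-ys
    return R.from_matrix(np.stack([np.cross(y,z),y,z],1))
def rows(wps,g,step=.038,ang=.118):
    """wps: list of (tcp pos, Rotation); prints rows from the present pose"""
    s=ctrl.state(); p=np.array(s["eef_pos"]); q=R.from_quat(s["tool_rot"]); print("t",round(s["t"],2),"at",p.round(4))
    n=0; out=[]
    for P,Q in wps:
        P=np.array(P); D=np.linalg.norm(P-p); A=(q.inv()*Q).magnitude(); N=max(1,int(np.ceil(max(D/step,A/ang))))
        sl=Slerp([0,1],R.concatenate([q,Q])); p0=p.copy()
        for i in range(1,N+1):
            pn=p0+(P-p0)*i/N; qn=sl(i/N)
            d=q.inv().apply(pn-p).round(4); w=(q.inv()*qn).as_rotvec().round(4)
            out.append([d.tolist(),w.tolist(),g]); p=p+q.apply(d); q=q*R.from_rotvec(w)
    for i in range(0,len(out),8): print(str(out[i:i+8]).replace(" ",""))
E
python3 - <<'E'
from h import *
print(HINGE,ORG)
q=R.from_quat(ctrl.state()["tool_rot"])
sl=Slerp([0,1],R.concatenate([q,orient(0.3)]))
rows([([.45,.30,.22],sl(.42)),([.41,-.12,.22],sl(.98)),(GRIP-.003*orient(.3).as_matrix()[:,2]-.10*orient(.3).as_matrix()[:,2],orient(.3))],0)
E
```

```text
[ 0.61880568 -0.15993953  0.075     ] [ 0.52975973 -0.1730093   0.        ]
t 0.1 at [0.1958 0.5932 0.2112]
[[[-0.0303,-0.0181,-0.0008],[-0.0153,0.0037,0.1012],0],[[-0.032,-0.0149,-0.0011],[-0.0153,0.0037,0.1012],0],[[-0.0333,-0.0115,-0.0015],[-0.0153,0.0037,0.1012],0],[[-0.0343,-0.0082,-0.0017],[-0.0153,0.0036,0.1012],0],[[-0.0349,-0.0046,-0.002],[-0.0154,0.0037,0.1012],0],[[-0.0352,-0.001,-0.0021],[-0.0153,0.0037,0.1013],0],[[-0.0351,0.0026,-0.0023],[-0.0153,0.0037,0.1012],0],[[-0.0347,0.0062,-0.0023],[-0.0153,0.0037,0.1012],0]]
[[[-0.0338,0.0096,-0.0023],[-0.0153,0.0037,0.1012],0],[[-0.0327,0.0131,-0.0023],[-0.0153,0.0036,0.1012],0],[[-0.0312,0.0163,-0.0021],[-0.0153,0.0037,0.1012],0],[[-0.0313,-0.0072,-0.0045],[-0.0173,0.0042,0.1142],0],[[-0.0319,-0.0034,-0.0047],[-0.0172,0.0041,0.1142],0],[[-0.0321,0.0002,-0.0049],[-0.0173,0.0042,0.1142],0],[[-0.0318,0.004,-0.005],[-0.0173,0.0041,0.1141],0],[[-0.0312,0.0077,-0.005],[-0.0173,0.0042,0.1142],0]]
[[[-0.03,0.0113,-0.005],[-0.0172,0.0042,0.1142],0],[[-0.0285,0.0147,-0.0049],[-0.0173,0.0041,0.1142],0],[[-0.0267,0.0179,-0.0047],[-0.0173,0.0042,0.1142],0],[[-0.0243,0.021,-0.0044],[-0.0173,0.0041,0.1142],0],[[-0.0219,0.0236,-0.0042],[-0.0172,0.0042,0.1141],0],[[-0.019,0.0261,-0.0039],[-0.0173,0.0042,0.1142],0],[[-0.0158,0.0281,-0.0034],[-0.0173,0.0041,0.1142],0],[[-0.0126,0.0297,-0.003],[-0.0172,0.0042,0.1142],0]]
[[[-0.0174,0.0225,0.0111],[-0.0027,0.0006,0.0177],0],[[-0.0171,0.0228,0.0111],[-0.0027,0.0007,0.0176],0],[[-0.0166,0.023,0.0112],[-0.0027,0.0006,0.0177],0]]
```

>>> {"api": "apply_moves", "payload": {"steps": [[[-0.03,-0.018,-0.001],[-0.015,0.004,0.101],0],[[-0.032,-0.015,-0.001],[-0.015,0.004,0.101],0],[[-0.033,-0.012,-0.001],[-0.015,0.004,0.101],0],[[-0.034,-0.008,-0.002],[-0.015,0.004,0.101],0],[[-0.035,-0.005,-0.002],[-0.015,0.004,0.101],0],[[-0.035,-0.001,-0.002],[-0.015,0.004,0.101],0],[[-0.035,0.003,-0.002],[-0.015,0.004,0.101],0],[[-0.035,0.006,-0.002],[-0.015,0.004,0.101],0]]}}

```text
t: 0.77
eef_pos: [0.3808, 0.3788, 0.217]
tool_rot: [0.536, 0.842, 0.06, -0.006]
contact_force: [-0.3, 0.4, 0.1]
grip_width: 0.0871
finger_force: 0.0
```

>>> {"api": "apply_moves", "payload": {"steps": [[[-0.034,0.01,-0.002],[-0.015,0.004,0.101],0],[[-0.033,0.013,-0.002],[-0.015,0.004,0.101],0],[[-0.031,0.016,-0.002],[-0.015,0.004,0.101],0],[[-0.031,-0.007,-0.005],[-0.017,0.004,0.114],0],[[-0.032,-0.003,-0.005],[-0.017,0.004,0.114],0],[[-0.032,0,-0.005],[-0.017,0.004,0.114],0],[[-0.032,0.004,-0.005],[-0.017,0.004,0.114],0],[[-0.031,0.008,-0.005],[-0.017,0.004,0.114],0]]}}

```text
t: 1.43
eef_pos: [0.4346, 0.1373, 0.2189]
tool_rot: [0.84, 0.531, 0.113, -0.011]
contact_force: [1.2, -0.1, -0.3]
grip_width: 0.0874
finger_force: 0.0
```

>>> {"api": "apply_moves", "payload": {"steps": [[[-0.03,0.011,-0.005],[-0.017,0.004,0.114],0],[[-0.028,0.015,-0.005],[-0.017,0.004,0.114],0],[[-0.027,0.018,-0.005],[-0.017,0.004,0.114],0],[[-0.024,0.021,-0.004],[-0.017,0.004,0.114],0],[[-0.022,0.024,-0.004],[-0.017,0.004,0.114],0],[[-0.019,0.026,-0.004],[-0.017,0.004,0.114],0],[[-0.016,0.028,-0.003],[-0.017,0.004,0.114],0],[[-0.013,0.03,-0.003],[-0.017,0.004,0.114],0]]}}

```text
t: 2.1
eef_pos: [0.4112, -0.1214, 0.2185]
tool_rot: [0.984, 0.098, 0.145, -0.013]
contact_force: [0.5, -0.1, -1.0]
grip_width: 0.0865
finger_force: 0.0
```

Run:
```python
from h import *
s=ctrl.state(); print(s["qpos"].round(2),R.from_quat(s["tool_rot"]).as_matrix().round(3))
Q=orient(.3);z=Q.as_matrix()[:,2]
rows([(GRIP-.103*z,Q)],0)
im,d=ctrl.get_image("wrist"); cv2.imwrite("pics/w1.png",im); np.savez("pics/w1.npz",im=im,d=d)
C=cam("wrist"); print(proj(C,GRIP),proj(C,GRIP-.013*XS))
hsv=cv2.cvtColor(im,cv2.COLOR_BGR2HSV); k=cv2.inRange(hsv,(18,130,90),(36,255,255)); v,u=np.nonzero(k)
if len(u):
    P=np.array([pt(C,a,b,d[b,a]) for a,b in zip(u,v) if d[b,a]>0]); rel=(P-HINGE); X=rel@XS; Y=rel@YS
    print(len(P),"r range",X.min(),X.max()); t=(X<-.18)&(P[:,2]>.05); print("tongue y",np.percentile(Y[t],[2,50,98]),"z",np.percentile(P[t,2],[5,50,95]),"tip r",np.percentile(X[t],1))
```

```text
[-0.36 -0.43  0.5   2.15  0.13  1.09 -1.28] [[ 0.939  0.197  0.282]
 [ 0.19  -0.98   0.053]
 [ 0.287  0.004 -0.958]]
t 2.1 at [ 0.4112 -0.1214  0.2185]
[[[-0.0175,0.022,0.0105],[-0.0039,0.0028,0.0173],0],[[-0.0171,0.0223,0.0106],[-0.004,0.0029,0.0172],0],[[-0.0168,0.0225,0.0106],[-0.0039,0.0028,0.0173],0]]
[386.56630792 278.20937567] [386.08321078 292.02822036]
8554 r range -0.23266417736364664 -0.15506512380124057
tongue y [-0.00929843  0.01655905  0.06871148] z [0.07875059 0.32698565 0.32987681] tip r -0.21744767975686938
```

Run:
```python
from h import *
z=np.load("pics/w1.npz"); im,d=z["im"],z["d"]; C=cam("wrist")
hsv=cv2.cvtColor(im,cv2.COLOR_BGR2HSV); k=cv2.inRange(hsv,(18,130,90),(36,255,255)); v,u=np.nonzero(k)
P=np.array([pt(C,a,b,d[b,a]) for a,b in zip(u,v) if d[b,a]>0]); P=P[(P[:,2]>.06)&(P[:,2]<.1)]
rel=(P-HINGE); X=rel@XS; Y=rel@YS; t=(X<-.178)
print(t.sum(),"tongue y",np.percentile(Y[t],[2,50,98]),"z",np.percentile(P[t,2],[5,50,95]),"tip r",np.percentile(X[t],[0.5,2]))
f=cv2.fitLine(P[t][:,:2].astype(np.float32),cv2.DIST_HUBER,0,.001,.001).ravel(); print("dir",np.degrees(np.arctan2(f[1],f[0])),f[2:])
Q=orient(.1);zz=Q.as_matrix()[:,2]
rows([(GRIP-.063*zz,Q)],0)
```

```text
562 tongue y [-0.01140217 -0.00570858  0.00016486] z [0.07755344 0.07887559 0.08012899] tip r [-0.22121334 -0.22035042]
dir 7.848224 [ 0.42217693 -0.19455542]
t 2.15 at [ 0.4106 -0.1268  0.2187]
[[[-0.0124,0.0208,0.0245],[-0.0016,-0.0641,0.013],0],[[-0.0106,0.0208,0.0253],[-0.0016,-0.064,0.013],0],[[-0.0087,0.021,0.0259],[-0.0016,-0.0641,0.013],0]]
```

View pics/w1.png

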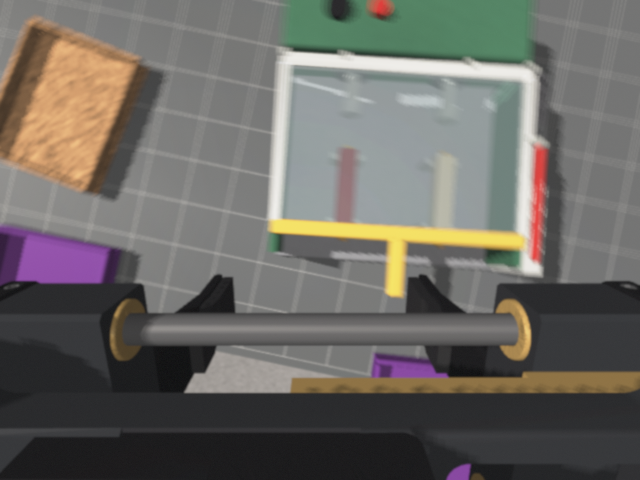

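The wrist view shows the tongue at (397,265) between the jaws' lines, the red blank at (346,185) and the ivory one at (445,190). The tongue measures tip r 221 mm and top z 79 mm, as it must.

>>> {"api": "apply_moves", "payload": {"steps": [[[-0.012,0.021,0.024],[-0.002,-0.064,0.013],0],[[-0.011,0.021,0.025],[-0.002,-0.064,0.013],0],[[-0.009,0.021,0.026],[-0.002,-0.064,0.013],0],[[0,0,0],[0,0,0],90],[[0,0,0],[0,0,0],90],[[0,0,0],[0,0,0],90]], "squeeze": 15}}

```text
t: 2.65
eef_pos: [0.4099, -0.1844, 0.1388]
tool_rot: [0.995, 0.082, 0.05, -0.002]
contact_force: [-0.2, 0.0, 0.8]
grip_width: 0.0742
finger_force: 0.0
```

Run:
```python
from h import *
s=ctrl.state();print(s["qpos"].round(2),s["grip_width"])
p=(np.array(s["eef_pos"])-HINGE); print("rel",p@XS,p@YS,p[2])
Q=orient(.1);zz=Q.as_matrix()[:,2]
rows([(GRIP-.003*zz,Q)],90,step=.02)
im,d=ctrl.get_image("wrist"); C=cam("wrist")
hsv=cv2.cvtColor(im,cv2.COLOR_BGR2HSV); k=cv2.inRange(hsv,(18,130,90),(36,255,255)); v,u=np.nonzero(k)
P=np.array([pt(C,a,b,d[b,a]) for a,b in zip(u,v) if d[b,a]>0]); P=P[(P[:,2]>.06)&(P[:,2]<.1)]
rel=(P-HINGE); X=rel@XS; Y=rel@YS; t=(X<-.178)
print(t.sum(),"tongue y",np.percentile(Y[t],[2,50,98]),"z",np.percentile(P[t,2],[5,50,95]),"tip r",np.percentile(X[t],[0.5,2]))
```

```text
[-0.39 -0.14  0.72  2.1   0.05  1.06 -1.11] 0.07421719162193356
rel -0.21024247325393514 0.006150668268663413 0.06381462708952883
t 2.65 at [ 0.4099 -0.1844  0.1388]
[[[-0.0008,0.0015,0.0152],[0.0003,0.0001,0.0049],90],[[-0.0008,0.0015,0.0152],[0.0003,0.0001,0.0049],90],[[-0.0008,0.0015,0.0152],[0.0004,0.0001,0.005],90],[[-0.0008,0.0016,0.0152],[0.0003,0.0001,0.0049],90]]
1084 tongue y [-0.0061298   0.00025967  0.00674686] z [0.07819002 0.07940292 0.0804954 ] tip r [-0.21808208 -0.21731251]
```

>>> {"api": "apply_moves", "payload": {"steps": [[[0,0.0015,0.015],[0,0,0.005],90],[[-0.001,0.0015,0.015],[0,0,0.005],90],[[0,0.0015,0.015],[0,0,0.005],90],[[-0.001,0.0015,0.015],[0,0,0.005],90],[[0,0,0],[0,0,0],255],[[0,0,0],[0,0,0],255],[[0,0,0],[0,0,0],255],[[0,0,0],[0,0,0],255]]}}

```text
t: 3.37
eef_pos: [0.4156, -0.19, 0.0801]
tool_rot: [0.996, 0.073, 0.051, -0.003]
contact_force: [0.2, 0.8, -0.2]
grip_width: 0.0372
finger_force: 0.0
```

>>> {"api": "apply_moves", "payload": {"steps": [[[0,0,0],[0,0,0],255],[[0,0,0],[0,0,0],255],[[0,0,0],[0,0,0],255],[[0,0,0],[0,0,0],255]]}}

```text
t: 3.7
eef_pos: [0.4148, -0.1902, 0.0788]
tool_rot: [0.996, 0.072, 0.05, -0.003]
contact_force: [0.0, 0.4, 0.5]
grip_width: 0.011
finger_force: 0.0
```

```bash
cat >> h.py <<'E'
def arc(angs,tilts,r=.207,g=255,step=.03):
    w=[]
    for a,t in zip(angs,tilts):
        Q=orient(t); w.append((HINGE+r*(-np.cos(a)*XS+np.sin(a)*ZS)-.003*Q.as_matrix()[:,2],Q))
    rows(w,g,step)
def where():
    s=ctrl.state(); T=R.from_quat(s["tool_rot"]).as_matrix(); p=np.array(s["eef_pos"])+.003*T[:,2]-HINGE
    x,y,z=p@XS,p@YS,p[2]; print("grasp rel",round(x,4),round(y,4),round(z,4),"ang",np.arctan2(z,-x).round(3),"r",np.hypot(x,z).round(4),"F",np.round(s["contact_force"],1),"w",s["grip_width"],"q",s["qpos"].round(2))
E
python3 - <<'E'
from h import *
where(); a=np.linspace(0,1.42,17)[1:]; arc(a,[.1]*16)
E
```

```text
grasp rel -0.2059 -0.0003 0.0008 ang 0.004 r 0.2059 F [0.  0.4 0.5] w 0.01101999015996897 q [-0.39 -0.    0.77  2.15 -0.06  0.91 -1.01]
t 3.7 at [ 0.4148 -0.1902  0.0788]
[[[0.0015,-0.0003,-0.0175],[0.0014,0.0006,-0.0004],255],[[0.0042,0.0,-0.0179],[-0.0,0.0,-0.0],255],[[0.0058,0.0,-0.0174],[-0.0,0.0,-0.0],255],[[0.0074,0.0,-0.0168],[-0.0,0.0,-0.0],255],[[0.0088,0.0,-0.0161],[-0.0,0.0,-0.0],255],[[0.0102,0.0,-0.0153],[-0.0,0.0,-0.0],255],[[0.0115,0.0,-0.0143],[-0.0,0.0,-0.0],255],[[0.0127,0.0,-0.0133],[-0.0,0.0,-0.0],255]]
[[[0.0138,0.0,-0.012],[-0.0,0.0,-0.0],255],[[0.0149,0.0,-0.0108],[-0.0,0.0,-0.0],255],[[0.0158,0.0,-0.0094],[-0.0,0.0,-0.0],255],[[0.0165,0.0,-0.008],[-0.0,0.0,-0.0],255],[[0.0172,0.0,-0.0065],[-0.0,0.0,-0.0],255],[[0.0177,0.0,-0.005],[-0.0,0.0,-0.0],255],[[0.018,0.0,-0.0033],[-0.0,0.0,-0.0],255],[[0.0183,0.0,-0.0018],[-0.0,0.0,-0.0],255]]
```

Width 11 mm with no pad force, though the tongue is 14 wide. I'll check before lifting.

>>> {"api": "apply_moves", "payload": {"steps": [[[0,0,0],[0,0,0],255],[[0,0,0],[0,0,0],255],[[0,0,0],[0,0,0],255],[[0,0,0],[0,0,0],255]]}}

```text
t: 4.03
eef_pos: [0.4147, -0.1902, 0.0786]
tool_rot: [0.996, 0.072, 0.049, -0.003]
contact_force: [-0.5, 0.4, 1.0]
grip_width: 0.0004
finger_force: 0.0
```

Run:
```python
from h import *
where(); im,d=ctrl.get_image("wrist"); cv2.imwrite("pics/w2.png",im)
```

```text
grasp rel -0.2061 -0.0003 0.0006 ang 0.003 r 0.2061 F [-0.5  0.4  1. ] w 0.0004293816167446918 q [-0.39 -0.    0.77  2.15 -0.06  0.91 -1.01]
```

View pics/w2.png

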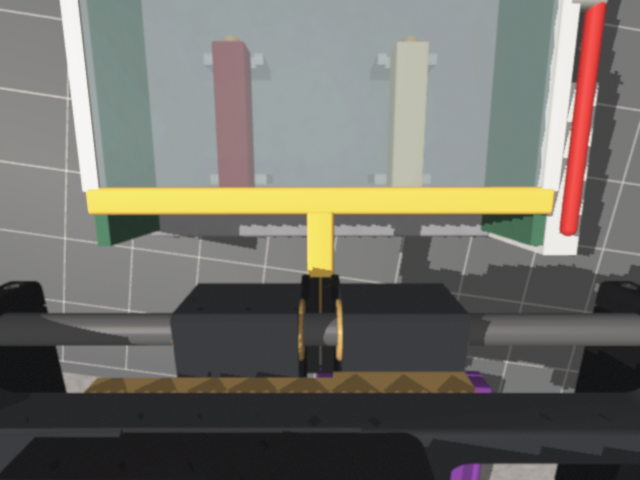

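Run:
```python
from h import *
C=cam("wrist"); s=ctrl.state(); T=R.from_quat(s["tool_rot"]).as_matrix(); p=np.array(s["eef_pos"]); c=ctrl.get_calibration("wrist"); print(np.array(c["mount"]).round(4).tolist())
for q in ([0,0,0],[0,0,.022],[.0095,0,0],[.0095,0,.022],[.0095,0,-.03]): print(q,proj(C,p+T@np.array(q)).round(1))
print("tip r220",proj(C,HINGE-.22*XS+.005*ZS),"r170",proj(C,HINGE-.17*XS+.005*ZS))
im,d=ctrl.get_image("wrist")
for (u,v) in ((320,240),(320,265),(320,272),(320,285),(320,300),(310,285),(330,285)): print((u,v),im[v,u],d[v,u],((P:=pt(C,u,v,d[v,u]))-HINGE)@XS.round(4),P.round(4), (T.T@(P-p)).round(4))
im,d=ctrl.get_image("top"); cv2.imwrite("pics/t2.png",im)
im,d=ctrl.get_image("side"); cv2.imwrite("pics/s2.png",cv2.resize(im[220:360,320:520],None,fx=4,fy=4,interpolation=cv2.INTER_CUBIC))
```

```text
[[-0.0007, -0.9627, -0.2705, 0.0744], [1.0, -0.0006, -0.0003, -0.0003], [0.0001, -0.2705, 0.9627, -0.1716], [0.0, 0.0, 0.0, 1.0]]
[0, 0, 0] [320.7 287.6]
[0, 0, 0.022] [320.6 272.7]
[0.0095, 0, 0] [320.7 270.8]
[0.0095, 0, 0.022] [320.6 257.5]
[0.0095, 0, -0.03] [320.8 295. ]
tip r220 [320.14276154 313.02652208] r170 [320.02305066 219.82967508]
(320, 240) [104 228 245] 0.18059978 -0.18063213008926854 [ 0.4401 -0.1861  0.0788] [ 0.0256 -0.0004  0.0023]
(320, 265) [104 228 245] 0.18340442 -0.19405672520512499 [ 0.4268 -0.1881  0.0783] [ 0.0122 -0.0004  0.0015]
(320, 272) [ 60 132 162] 0.18353401 -0.1977135260527973 [ 0.4232 -0.1886  0.0788] [ 0.0086 -0.0004  0.0006]
(320, 285) [39 72 85] 0.16393146 -0.1985551690930645 [ 0.4223 -0.1887  0.0989] [ 0.0098 -0.0004 -0.0194]
(320, 300) [40 73 86] 0.16091591 -0.20445985031092626 [ 0.4165 -0.1895  0.103 ] [ 0.0043 -0.0004 -0.0241]
(310, 285) [29 27 28] 0.16325134 -0.19834481176012717 [ 0.4219 -0.184   0.0995] [ 0.01   -0.005  -0.0201]
(330, 285) [34 33 33] 0.1638484 -0.19853620368197156 [ 0.423  -0.1933  0.099 ] [ 0.0098  0.0043 -0.0195]
```

View pics/s2.png

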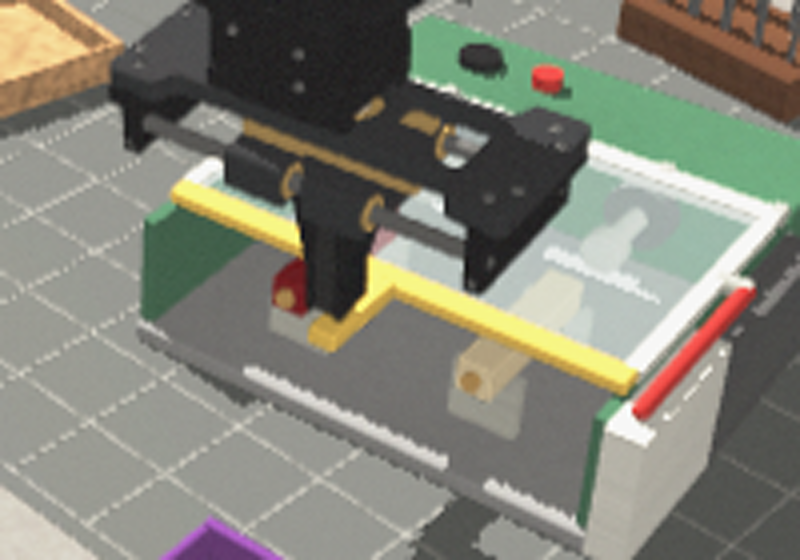

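The side crop shows the closed fingers ending on top of the tongue (finger bottom about crop (340,315)), not straddling it. I'll measure where the fingertips really end.

Run:
```python
from h import *
s=ctrl.state(); T=R.from_quat(s["tool_rot"]).as_matrix(); p=np.array(s["eef_pos"])
C=cam("side"); im,d=ctrl.get_image("side")
for q in ([0,0,0],[0,0,.022],[-.0095,0.01,.022],[.0095,0.01,.022],[0,.01,-.03]): 
    a=proj(C,p+T@np.array(q)); print(q,a.round(1),"crop",((a-[320,220])*4).round(0))
for v in range(282,304,2):
    r=[]
    for u in (398,402,406,410):
        P=pt(C,u,v,d[v,u]); r.append((im[v,u].tolist(),(T.T@(P-p)).round(3).tolist()))
    print(v,r)
```

```text
[0, 0, 0] [403.1 299.4] crop [332. 317.]
[0, 0, 0.022] [402.9 308.6] crop [332. 354.]
[-0.0095, 0.01, 0.022] [404.8 313.7] crop [339. 375.]
[0.0095, 0.01, 0.022] [410.5 307.8] crop [362. 351.]
[0, 0.01, -0.03] [408.3 288.5] crop [353. 274.]
282 [([36, 36, 36], [-0.01, -0.005, -0.044]), ([44, 45, 46], [-0.009, 0.002, -0.047]), ([33, 33, 33], [-0.012, 0.012, -0.054]), ([33, 34, 32], [-0.002, 0.014, -0.048])]
284 [([36, 36, 38], [-0.01, -0.005, -0.04]), ([44, 46, 45], [-0.01, 0.004, -0.044]), ([36, 35, 37], [-0.011, 0.012, -0.049]), ([36, 36, 35], [0.003, 0.011, -0.039])]
286 [([40, 40, 42], [-0.01, -0.005, -0.035]), ([42, 43, 44], [-0.009, 0.003, -0.039]), ([33, 31, 34], [-0.01, 0.011, -0.043]), ([33, 33, 33], [0.004, 0.011, -0.033])]
288 [([37, 33, 36], [-0.011, -0.004, -0.032]), ([43, 43, 46], [-0.01, 0.004, -0.035]), ([34, 34, 36], [-0.012, 0.013, -0.041]), ([36, 36, 35], [0.005, 0.011, -0.028])]
290 [([38, 37, 38], [-0.01, -0.005, -0.026]), ([47, 49, 50], [-0.009, 0.003, -0.03]), ([36, 34, 36], [-0.008, 0.011, -0.033]), ([32, 34, 35], [-0.602, 0.369, -0.617])]
292 [([32, 31, 30], [
[... 299 characters left out ...]
0.01, -0.013])]
296 [([55, 58, 59], [-0.012, -0.003, -0.015]), ([44, 43, 44], [-0.011, 0.004, -0.018]), ([37, 37, 38], [-0.008, 0.01, -0.018]), ([129, 245, 247], [0.014, 0.005, -0.0])]
298 [([139, 150, 152], [0.047, -0.04, 0.05]), ([49, 77, 89], [-0.009, 0.003, -0.012]), ([40, 67, 81], [-0.008, 0.011, -0.015]), ([77, 168, 207], [0.01, 0.008, -0.0])]
300 [([87, 138, 159], [0.046, -0.04, 0.055]), ([70, 152, 185], [-0.007, 0.002, -0.005]), ([74, 158, 195], [0.001, 0.006, -0.001]), ([74, 159, 195], [0.008, 0.009, 0.003])]
302 [([80, 172, 210], [-0.012, -0.003, -0.001]), ([73, 155, 191], [-0.009, 0.003, -0.002]), ([76, 163, 200], [-0.005, 0.009, -0.002]), ([111, 115, 116], [0.075, -0.03, 0.076])]
```

Run:
```python
from h import *
c=ctrl.get_calibration("wrist"); K=np.array(c["K"]); M=np.array(c["mount"])
def tool(im,d,name):
    v,u=np.nonzero((im.max(2)<70)&(d>0)&(d<.215)); X=(np.linalg.inv(K)@np.stack([u,v,np.ones(len(u))]))*d[v,u]; P=(M[:3,:3]@X).T+M[:3,3]
    k=(abs(P[:,1])<.07)&(P[:,0]>-.02)&(P[:,0]<.03)&(P[:,2]>-.06); P=P[k]; u,v=u[k],v[k]
    for lo,hi in ((-.07,0),(0,.07)):
        Q=(P[:,1]>lo)&(P[:,1]<hi); z=P[Q]; i=np.argsort(-z[:,2])[:200:25]; print(name,Q.sum(),"zmax pct",np.percentile(z[:,2],[90,98,99.8]).round(4),"x",np.percentile(z[:,0],[2,98]).round(4),"y",np.percentile(z[:,1],[2,98]).round(4))
        print(z[i].round(3).tolist(),[(int(a),int(b)) for a,b in zip(u[Q][i],v[Q][i])])
z=np.load("pics/w1.npz"); tool(z["im"],z["d"],"open")
im,d=ctrl.get_image("wrist"); tool(im,d,"shut")
```

```text
open 1962 zmax pct [-0.0154 -0.0104 -0.0091] x [-0.0086  0.0116] y [-0.054  -0.0438]
[[0.009, -0.046, -0.008], [0.01, -0.044, -0.01], [-0.003, -0.044, -0.011], [-0.004, -0.044, -0.012], [0.009, -0.044, -0.012], [-0.002, -0.044, -0.013], [-0.006, -0.044, -0.014], [0.01, -0.046, -0.015]] [(228, 277), (232, 278), (233, 301), (233, 304), (230, 280), (232, 302), (232, 311), (226, 280)]
open 1920 zmax pct [-0.0166 -0.0118 -0.0095] x [-0.0083  0.0116] y [0.0427 0.0531]
[[0.009, 0.047, -0.009], [0.008, 0.043, -0.011], [0.011, 0.049, -0.012], [0.01, 0.046, -0.013], [0.01, 0.047, -0.014], [0.01, 0.045, -0.014], [0.011, 0.049, -0.015], [0.002, 0.043, -0.016]] [(414, 277), (408, 281), (420, 276), (416, 280), (417, 280), (414, 281), (423, 279), (409, 297)]
shut 933 zmax pct [-0.0169 -0.0116 -0.01  ] x [-0.0086  0.0116] y [-0.0085 -0.0011]
[[0.011, -0.007, -0.009], [0.011, -0.009, -0.012], [0.012, -0.006, -0.014], [0.011, -0.006, -0.016], [0.011, -0.007, -0.017], [0.011, -0.007, -0.019], [0.011, -0.007, -0.021], [0.01, -0.005, -0.022]] [(307, 275), (303, 276), (308, 277), (308, 279), (307, 280), (306, 282), (305, 283), (309, 288)]
shut 901 zmax pct [-0.0174 -0.0113 -0.01  ] x [-0.0089  0.0115] y [0.     0.0074]
[[0.011, 0.008, -0.009], [0.009, 0.004, -0.012], [0.011, 0.007, -0.014], [0.011, 0.004, -0.016], [0.01, 0.004, -0.018], [0.01, 0.001, -0.02], [0.01, 0.001, -0.021], [0.01, 0.003, -0.023]] [(336, 275), (329, 280), (335, 278), (330, 279), (330, 284), (322, 285), (324, 287), (327, 288)]
```

Both the wrist and side cameras put the fingertips at about tool z = -10 mm, whether open or shut. That is 32 mm short of the stated geometry. I'll use the measured tip (grasp offset -22 mm), so the approach is: open, go 27 mm deeper, then close.

>>> {"api": "apply_moves", "payload": {"steps": [[[0,0,0],[0,0,0],120],[[0,0,0],[0,0,0],120],[[0,0,0],[0,0,0],120],[[0,0,0],[0,0,0],120],[[0,0,0],[0,0,0],120],[[0,0,0.009],[0,0,0],120],[[0,0,0.009],[0,0,0],120],[[0,0,0.009],[0,0,0],120]]}}

```text
t: 5.0
eef_pos: [0.4173, -0.1897, 0.0507]
tool_rot: [0.996, 0.073, 0.049, -0.003]
contact_force: [0.0, 0.3, 0.6]
grip_width: 0.0433
finger_force: 0.0
```

>>> {"api": "apply_moves", "payload": {"steps": [[[0,0,0],[0,0,0],255],[[0,0,0],[0,0,0],255],[[0,0,0],[0,0,0],255],[[0,0,0],[0,0,0],255],[[0,0,0],[0,0,0],255],[[0,0,0],[0,0,0],255],[[0,0,0],[0,0,0],255],[[0,0,0],[0,0,0],255]]}}

```text
t: 5.67
eef_pos: [0.4176, -0.1901, 0.052]
tool_rot: [0.996, 0.072, 0.05, -0.003]
contact_force: [-0.5, -1.5, 1.5]
grip_width: 0.0139
finger_force: 15.0
```

```bash
sed -i 's/-\.003\*Q.as_matrix/+.022*Q.as_matrix/; s/+\.003\*T\[:,2\]/-.022*T[:,2]/' h.py
python3 - <<'E'
from h import *
where(); a=np.linspace(0,1.42,17)[1:]; arc(a,[.1]*16)
E
```

```text
grasp rel -0.2056 -0.0006 -0.0011 ang -0.005 r 0.2056 F [-0.5 -1.5  1.5] w 0.013921906689889914 q [-0.38  0.06  0.78  2.17 -0.13  0.84 -0.95]
t 5.67 at [ 0.4176 -0.1901  0.052 ]
[[[0.0014,-0.0006,-0.0194],[0.0017,0.0002,-0.0006],255],[[0.0042,0.0,-0.0179],[0.0,0.0,0.0],255],[[0.0058,0.0,-0.0174],[0.0,0.0,0.0],255],[[0.0074,0.0,-0.0168],[0.0,0.0,0.0],255],[[0.0088,0.0,-0.0162],[0.0,0.0,0.0],255],[[0.0102,0.0,-0.0152],[0.0,0.0,0.0],255],[[0.0115,0.0,-0.0144],[0.0,0.0,0.0],255],[[0.0127,0.0,-0.0132],[0.0,0.0,0.0],255]]
[[[0.0138,0.0,-0.0121],[0.0,0.0,0.0],255],[[0.0149,0.0,-0.0107],[0.0,0.0,0.0],255],[[0.0158,0.0,-0.0095],[0.0,0.0,0.0],255],[[0.0165,0.0,-0.008],[0.0,0.0,0.0],255],[[0.0172,0.0,-0.0065],[0.0,0.0,0.0],255],[[0.0177,0.0,-0.0049],[0.0,0.0,0.0],255],[[0.018,0.0,-0.0034],[0.0,0.0,0.0],255],[[0.0183,0.0,-0.0017],[0.0,0.0,0.0],255]]
```

>>> {"api": "apply_moves", "payload": {"steps": [[[0.002,0,-0.018],[0,0,0],255],[[0.004,0,-0.018],[0,0,0],255],[[0.006,0,-0.0175],[0,0,0],255],[[0.0075,0,-0.017],[0,0,0],255],[[0.009,0,-0.016],[0,0,0],255],[[0.01,0,-0.015],[0,0,0],255],[[0.0115,0,-0.0145],[0,0,0],255],[[0.0125,0,-0.013],[0,0,0],255]]}}

```text
t: 6.33
eef_pos: [0.4658, -0.1829, 0.1871]
tool_rot: [0.996, 0.072, 0.049, -0.003]
contact_force: [0.2, -3.5, -2.4]
grip_width: 0.0141
finger_force: 15.0
```

Run:
```python
from h import *
where(); s=ctrl.state(); print(s["finger_force"]); a=np.linspace(.71,1.43,9)[1:]; arc(a,[.1]*8,r=.206)
```

```text
grasp rel -0.1569 -0.0004 0.134 ang 0.707 r 0.2063 F [ 0.2 -3.5 -2.4] w 0.014056318367940293 q [-0.43 -0.03  0.74  1.92 -0.02  1.15 -1.11]
15.00005412788596
t 6.33 at [ 0.4658 -0.1829  0.1871]
[[[0.0147,-0.0005,-0.0124],[0.0011,0.0017,-0.0011],255],[[0.015,0.0,-0.0109],[0.0,0.0,-0.0],255],[[0.0159,0.0,-0.0095],[0.0,0.0,-0.0],255],[[0.0168,0.0,-0.008],[0.0,0.0,-0.0],255],[[0.0173,0.0,-0.0064],[0.0,0.0,-0.0],255],[[0.0179,0.0,-0.0049],[0.0,0.0,-0.0],255],[[0.0183,0.0,-0.0032],[0.0,0.0,-0.0],255],[[0.0184,0.0,-0.0016],[0.0,0.0,-0.0],255]]
```

>>> {"api": "apply_moves", "payload": {"steps": [[[0.014,0,-0.0125],[0,0,0],255],[[0.015,0,-0.011],[0,0,0],255],[[0.016,0,-0.0095],[0,0,0],255],[[0.017,0,-0.008],[0,0,0],255],[[0.0175,0,-0.0065],[0,0,0],255],[[0.018,0,-0.005],[0,0,0],255],[[0.018,0,-0.003],[0,0,0],255],[[0.018,0,-0.0015],[0,0,0],255]]}}

```text
t: 7.0
eef_pos: [0.5932, -0.1642, 0.2578]
tool_rot: [0.996, 0.072, 0.05, -0.003]
contact_force: [-0.5, -1.4, 8.2]
grip_width: 0.0135
finger_force: 15.0
```

>>> {"api": "apply_moves", "payload": {"steps": [[[0,0,0],[0,0,0],255],[[0,0,0],[0,0,0],255],[[0,0,0],[0,0,0],255]]}}

```text
t: 7.25
eef_pos: [0.593, -0.1642, 0.2575]
tool_rot: [0.996, 0.073, 0.051, -0.003]
contact_force: [-1.6, -0.6, 7.3]
grip_width: 0.0137
finger_force: 15.0
```

Run:
```python
from h import *
where(); s=ctrl.state(); print(s["finger_force"])
im,d=ctrl.get_image("side"); cv2.imwrite("pics/s3.png",im[100:400,250:640])
```

```text
grasp rel -0.0283 -0.0004 0.2044 ang 1.433 r 0.2063 F [-1.6 -0.6  7.3] w 0.013744036729142007 q [-0.4   0.25  0.74  1.55 -0.22  1.32 -1.06]
14.99888141755946
```

View pics/s3.png

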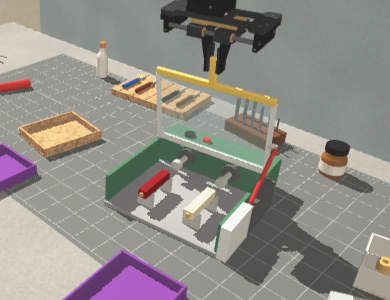

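The side view shows the guard upright, with the red stay rod trailing down to its rail at crop (262,180). The red blank is at (155,183) and the ivory one at (200,205). I'll ease back to 1.30, let go and lift off.

>>> {"api": "apply_moves", "payload": {"steps": [[[-0.009,0,0.001],[0,0,0],255],[[-0.009,0,0.001],[0,0,0],255],[[-0.009,0,0.001],[0,0,0],255],[[0,0,0],[0,0,0],150],[[0,0,0],[0,0,0],150],[[0,0,0],[0,0,0],150],[[0,0,0],[0,0,0],150],[[0,0,0],[0,0,0],150]]}}

```text
t: 7.97
eef_pos: [0.566, -0.1677, 0.2504]
tool_rot: [0.996, 0.073, 0.049, -0.003]
contact_force: [0.5, 0.3, 0.3]
grip_width: 0.0342
finger_force: 0.0
```

>>> {"api": "apply_moves", "payload": {"steps": [[[0,0,-0.01],[0,0,0],150],[[0,0,-0.02],[0,0,0],150],[[0,0,-0.02],[0,0,0],150],[[0,0,-0.02],[0,0,0],150],[[0,0,0],[0,0,0],150],[[0,0,0],[0,0,0],150]]}}

```text
t: 8.47
eef_pos: [0.5595, -0.1691, 0.3218]
tool_rot: [0.996, 0.072, 0.051, -0.003]
contact_force: [0.6, -0.1, -0.4]
grip_width: 0.0358
finger_force: 0.0
```

Run:
```python
from h import *
where(); s=ctrl.state(); print(s["t"])
C=cam("side"); im,d=ctrl.get_image("side"); hsv=cv2.cvtColor(im,cv2.COLOR_BGR2HSV)
def pts(C,im,d,lo,hi,f):
    hsv=cv2.cvtColor(im,cv2.COLOR_BGR2HSV); v,u=np.nonzero(cv2.inRange(hsv,lo,hi)&((d>0)*255).astype(np.uint8)); P=np.array([pt(C,a,b,d[b,a]) for a,b in zip(u,v)]); L=np.stack([(P-ORG)@XS,(P-ORG)@YS,P[:,2]],1); return L[f(L)]
Y=pts(C,im,d,(18,130,90),(36,255,255),lambda L:(L[:,2]>.1)&(abs(L[:,0])<.12)&(abs(L[:,1])<.15))
b=np.median(Y[(abs(Y[:,1])>.03)],0); print("bar",b,"ang",np.arctan2(b[2]-.075,.09-b[0]))
Cs={}
nest=lambda L:(abs(L[:,0]+.03)<.08)&(abs(L[:,1])<.09)&(L[:,2]>.015)&(L[:,2]<.08)
for n in ("side","top"):
    C=cam(n); im,d=ctrl.get_image(n); np.savez(f"pics/{n}4.npz",im=im,d=d)
    for k,lo,hi in (("red",(0,130,30),(8,255,255)),("red2",(172,130,30),(179,255,255)),("ivory",(15,25,130),(32,110,255))):
        L=pts(C,im,d,lo,hi,nest)
        if len(L)>10:
            print(n,k,len(L),"med",np.median(L,0).round(4),"x",np.percentile(L[:,0],[2,98]).round(4),"y",np.percentile(L[:,1],[2,98]).round(4),"z",np.percentile(L[:,2],[2,50,98]).round(4))
            T=L[L[:,2]>np.percentile(L[:,2],90)-.006]; r=cv2.minAreaRect(T[:,:2].astype(np.float32)); print("   top rect",np.round(r[0],4),np.round(r[1],4),r[2],"z",np.median(T[:,2]))
cv2.imwrite("pics/x4.png",np.hstack([cv2.resize(np.load("pics/side4.npz")["im"][220:360,330:530],(400,280)),cv2.resize(np.load("pics/top4.npz")["im"][130:290,350:510],(280,280))]))
```

```text
grasp rel -0.0623 -0.0004 0.2687 ang 1.343 r 0.2758 F [ 0.6 -0.1 -0.4] w 0.035822409202414765 q [-0.43  0.14  0.76  1.51 -0.14  1.43 -1.09]
8.4667
bar [ 0.04049649 -0.04796815  0.23394527] ang 1.2688683022601213
side red 89 med [-0.0338  0.0471  0.0534] x [-0.0772  0.0102] y [0.0386 0.0571] z [0.0391 0.0534 0.056 ]
   top rect [-0.0324  0.0479] [0.0187 0.0895] 89.63311004638672 z 0.05377875051348474
side red2 293 med [-0.0397  0.0423  0.0532] x [-0.0764  0.0094] y [0.0385 0.0563] z [0.0407 0.0532 0.056 ]
   top rect [-0.0336  0.0475] [0.0185 0.0892] 89.55802154541016 z 0.05384103669813445
side ivory 272 med [-0.0425 -0.0597  0.0478] x [-0.0779  0.011 ] y [-0.0615 -0.0355] z [0.0241 0.0478 0.0552]
   top rect [-0.0327 -0.0522] [0.091  0.0192] 0.5869019031524658 z 0.052891317578076025
top red 164 med [-0.0352  0.051   0.0544] x [-0.0743  0.0104] y [0.0413 0.0581] z [0.0433 0.0544 0.0594]
   top rect [-0.0319  0.0494] [0.0878 0.0176] 0.6291708946228027 z 0.05503744114895892
top red2 172 med [-0.0303  0.0497  0.0542] x [-0.0726  0.0081] y [0.0419 0.058 ] z [0.0449 0.0542 0.0592]
   top rect [-0.0327  0.0496] [0.0173 0.0848] 89.15892791748047 z 0.054840500045282736
top ivory 372 med [-0.0309 -0.0475  0.0541] x [-0.0757  0.0098] y [-0.0589 -0.0411] z [0.0362 0.0541 0.059 ]
   top rect [-0.0324 -0.0505] [0.0865 0.0188] 0.2291235327720642 z 0.05517361633583806
```

View pics/x4.png

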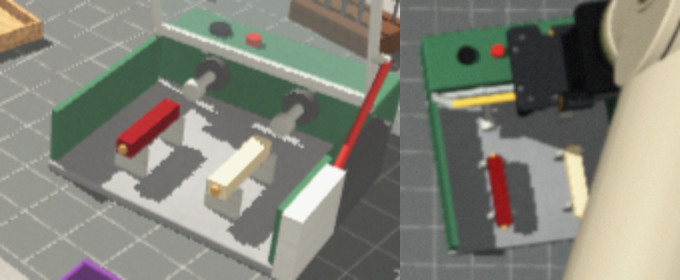

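The guard stands alone at 1.269 rad with the stay set. The red blank is at (148,128) in the left half and the ivory one at (240,170). Both views put the red blank at station (-33, 49), top z 54 mm, so its centre is at 45, as it must be. Next I approach it.

```bash
cat >> h.py <<'E'
def tipwp(x,y,z,t,yaw=YAW):
    Q=orient(t,yaw); return (ORG+x*XS+y*YS+z*ZS+.010*Q.as_matrix()[:,2],Q)
def tipnow():
    s=ctrl.state(); T=R.from_quat(s["tool_rot"]).as_matrix(); p=np.array(s["eef_pos"])-.010*T[:,2]-ORG; print("t",s["t"],"tip",(p@XS).round(4),(p@YS).round(4),p[2].round(4),"F",np.round(s["contact_force"],1),"q",s["qpos"].round(2))
E
python3 - <<'E'
from h import *
tipnow(); z=orient(.2).as_matrix()[:,2]
rows([tipwp(-.11,.049,.31,.2),tipwp(-.042-.10*np.sin(.2),.049,.042+.10*np.cos(.2),.2)],120,step=.03)
E
```

```text
t 8.6167 tip 0.0283 0.0002 0.3295 F [-0.2 -0.1  0.3] q [-0.43  0.14  0.76  1.51 -0.14  1.43 -1.09]
t 8.62 at [ 0.5587 -0.1686  0.3196]
[[[-0.0277,-0.0098,0.0012],[0.0002,0.0204,-0.0001],120],[[-0.0277,-0.0097,0.0006],[0.0003,0.0204,-0.0],120],[[-0.0278,-0.0098,-0.0],[0.0002,0.0204,-0.0001],120],[[-0.0277,-0.0097,-0.0006],[0.0002,0.0204,-0.0001],120],[[-0.0277,-0.0098,-0.001],[0.0002,0.0204,-0.0001],120],[[0.0022,-0.0,0.0294],[0.0,0.0,0.0],120],[[0.0023,-0.0,0.0293],[0.0,0.0,0.0],120],[[0.0022,-0.0,0.0294],[0.0,0.0,0.0],120]]
[[[0.0022,-0.0,0.0293],[0.0,0.0,0.0],120],[[0.0023,-0.0,0.0294],[0.0,0.0,0.0],120],[[0.0022,-0.0,0.0293],[0.0,0.0,0.0],120]]
```

>>> {"api": "apply_moves", "payload": {"steps": [[[-0.028,-0.01,0.001],[0,0.02,0],120],[[-0.028,-0.01,0.001],[0,0.02,0],120],[[-0.028,-0.01,0],[0,0.02,0],120],[[-0.028,-0.01,-0.001],[0,0.02,0],120],[[-0.028,-0.01,-0.001],[0,0.02,0],120],[[0.002,0,0.029],[0,0,0],120],[[0.002,0,0.029],[0,0,0],120],[[0.002,0,0.029],[0,0,0],120]]}}

```text
t: 9.28
eef_pos: [0.4372, -0.1359, 0.2161]
tool_rot: [0.992, 0.072, 0.101, -0.007]
contact_force: [0.3, -0.2, 0.3]
grip_width: 0.0461
finger_force: 0.0
```

>>> {"api": "apply_moves", "payload": {"steps": [[[0.002,0,0.029],[0,0,0],120],[[0.002,0,0.029],[0,0,0],120],[[0.002,0,0.029],[0,0,0],120],[[0,0,0],[0,0,0],120],[[0,0,0],[0,0,0],120]]}}

```text
t: 9.7
eef_pos: [0.4589, -0.1329, 0.1314]
tool_rot: [0.993, 0.072, 0.097, -0.006]
contact_force: [0.4, -0.0, 0.7]
grip_width: 0.0458
finger_force: 0.0
```

Run:
```python
from h import *
tipnow(); C=cam("wrist"); im,d=ctrl.get_image("wrist"); hsv=cv2.cvtColor(im,cv2.COLOR_BGR2HSV)
k=cv2.inRange(hsv,(0,130,30),(8,255,255))|cv2.inRange(hsv,(172,130,30),(179,255,255)); v,u=np.nonzero((k>0)&(d>0))
P=np.array([pt(C,a,b,d[b,a]) for a,b in zip(u,v)]); L=np.stack([(P-ORG)@XS,(P-ORG)@YS,P[:,2]],1); L=L[(abs(L[:,0]+.03)<.08)&(abs(L[:,1]-.05)<.05)&(L[:,2]<.08)]
print(len(L),np.percentile(L,[1,50,99],axis=0).round(4)); T=L[L[:,2]>np.median(L[:,2])-.003]; print(cv2.minAreaRect(T[:,:2].astype(np.float32)),np.median(T[:,2]))
rows([tipwp(-.042,.049,.042,.2)],120,step=.02)
```

```text
t 9.7 tip -0.0662 0.05 0.1412 F [ 0.4 -0.   0.7] q [-0.55 -0.14  0.75  2.12  0.04  0.94 -1.23]
2710 [[-0.074   0.0419  0.0511]
 [-0.0298  0.0502  0.0528]
 [ 0.0127  0.0585  0.0544]]
((-0.030723057687282562, 0.05026078224182129), (0.08843118697404861, 0.016719765961170197), 0.03419719263911247) 0.05279274106483772
t 9.75 at [ 0.4599 -0.1331  0.1329]
[[[0.0005,0.0001,0.0172],[0.0003,0.0004,-0.0001],120],[[0.0005,0.0001,0.0173],[0.0003,0.0003,-0.0],120],[[0.0005,0.0,0.0172],[0.0003,0.0004,-0.0001],120],[[0.0005,0.0001,0.0172],[0.0003,0.0004,-0.0001],120],[[0.0005,0.0001,0.0172],[0.0003,0.0003,-0.0],120],[[0.0005,0.0001,0.0173],[0.0003,0.0004,-0.0001],120]]
```

>>> {"api": "apply_moves", "payload": {"steps": [[[0.001,0,0.017],[0,0,0],120],[[0.001,0,0.017],[0,0,0],120],[[0.001,0,0.017],[0,0,0],120],[[0.001,0,0.017],[0,0,0],120],[[0,0,0.017],[0,0,0],120],[[0,0,0.017],[0,0,0],120],[[0,0,0],[0,0,0],120]], "squeeze": 25}}

```text
t: 10.33
eef_pos: [0.4838, -0.1289, 0.0325]
tool_rot: [0.992, 0.073, 0.098, -0.007]
contact_force: [-0.4, 0.9, 0.5]
grip_width: 0.0462
finger_force: 0.0
```

>>> {"api": "apply_moves", "payload": {"steps": [[[0,0,0],[0,0,0],255],[[0,0,0],[0,0,0],255],[[0,0,0],[0,0,0],255],[[0,0,0],[0,0,0],255],[[0,0,0],[0,0,0],255],[[0,0,0],[0,0,0],255],[[0,0,0],[0,0,0],255]]}}

```text
t: 10.92
eef_pos: [0.4845, -0.1295, 0.034]
tool_rot: [0.992, 0.072, 0.1, -0.007]
contact_force: [-3.1, -0.4, 8.7]
grip_width: 0.0177
finger_force: 25.0
```

Run:
```python
from h import *
tipnow()
q=orient(.2,np.radians(-9.3)); c=TRAY-.010*np.array([np.cos(-.162),np.sin(-.162),0]) # grip ~10 mm behind blank centre
z=.010*q.as_matrix()[:,2]
rows([tipwp(-.055,.050,.12,.2),tipwp(-.12,.06,.16,.2),(c+[0,0,.13]+z,q)],255,step=.032)
```

```text
t 10.9167 tip -0.0405 0.0496 0.0438 F [-3.1 -0.4  8.7] q [-0.53  0.15  0.81  2.17 -0.29  0.7  -0.96]
t 10.92 at [ 0.4845 -0.1295  0.034 ]
[[[0.0003,-0.0001,-0.0258],[0.0003,-0.0,-0.0001],255],[[0.0003,-0.0001,-0.0259],[0.0004,-0.0001,-0.0002],255],[[0.0003,-0.0001,-0.0258],[0.0003,0.0,-0.0001],255],[[-0.0186,-0.0033,-0.0174],[0.0,0.0,0.0],255],[[-0.0186,-0.0034,-0.0174],[0.0,0.0,0.0],255],[[-0.0186,-0.0033,-0.0173],[0.0,0.0,0.0],255],[[0.0126,-0.026,0.0051],[-0.0051,0.0,0.0252],255],[[0.012,-0.0263,0.005],[-0.0051,0.0,0.0251],255]]
[[[0.0113,-0.0267,0.0048],[-0.0051,0.0,0.0252],255],[[0.0107,-0.027,0.0047],[-0.0051,0.0,0.0251],255],[[0.0099,-0.0272,0.0046],[-0.0051,0.0,0.0252],255],[[0.0093,-0.0275,0.0044],[-0.0051,0.0,0.0252],255],[[0.0086,-0.0278,0.0043],[-0.0051,0.0,0.0251],255],[[0.0079,-0.028,0.0041],[-0.0051,0.0,0.0252],255],[[0.0071,-0.0281,0.004],[-0.0051,0.0,0.0251],255],[[0.0065,-0.0284,0.0039],[-0.0051,0.0,0.0252],255]]
[[[0.0057,-0.0286,0.0037],[-0.0051,0.0,0.0252],255],[[0.0051,-0.0287,0.0036],[-0.0051,0.0,0.0251],255]]
```

>>> {"api": "apply_moves", "payload": {"steps": [[[0,0,-0.01],[0,0,0],255],[[0,0,-0.02],[0,0,0],255],[[0,0,-0.025],[0,0,0],255],[[0,0,-0.025],[0,0,0],255],[[-0.018,-0.003,-0.017],[0,0,0],255],[[-0.018,-0.003,-0.017],[0,0,0],255],[[-0.018,-0.003,-0.017],[0,0,0],255]]}}

```text
t: 11.5
eef_pos: [0.4038, -0.1323, 0.1519]
tool_rot: [0.992, 0.072, 0.1, -0.006]
contact_force: [1.1, -0.3, -1.6]
grip_width: 0.0174
finger_force: 25.0
```

Run:
```python
from h import *
tipnow(); print(ctrl.state()["grip_width"],ctrl.state()["finger_force"])
q=orient(.2,np.radians(-9.3)); c=TRAY-.010*np.array([np.cos(-.162),np.sin(-.162),0]); z=.010*q.as_matrix()[:,2]
rows([(c+[0,0,.10]+z,q)],255,step=.032)
s=np.load("pics/side4.npz")
im,d=ctrl.get_image("side"); cv2.imwrite("pics/s5.png",im[100:400,200:600])
```

```text
t 11.5 tip -0.1206 0.0586 0.1617 F [ 1.1 -0.3 -1.6] q [-0.53 -0.36  0.69  2.21  0.2   1.03 -1.36]
0.017411219467536633 24.99911606311798
t 11.5 at [ 0.4038 -0.1323  0.1519]
[[[0.0122,-0.0261,0.0076],[-0.0049,-0.0,0.0251],255],[[0.0114,-0.0265,0.0076],[-0.0049,-0.0,0.0251],255],[[0.0109,-0.0268,0.0074],[-0.0049,-0.0,0.0252],255],[[0.0101,-0.0271,0.0072],[-0.0049,-0.0,0.0251],255],[[0.0095,-0.0274,0.0071],[-0.0049,-0.0,0.0251],255],[[0.0088,-0.0276,0.007],[-0.0049,-0.0,0.0251],255],[[0.008,-0.0279,0.0069],[-0.0049,-0.0,0.0251],255],[[0.0074,-0.0281,0.0067],[-0.0049,-0.0,0.0252],255]]
[[[0.0067,-0.0283,0.0066],[-0.0049,-0.0,0.0251],255],[[0.0059,-0.0285,0.0064],[-0.0049,-0.0,0.0251],255],[[0.0053,-0.0287,0.0063],[-0.0049,-0.0001,0.0251],255],[[0.0045,-0.0289,0.0062],[-0.0049,0.0,0.0251],255]]
```

View pics/s5.png

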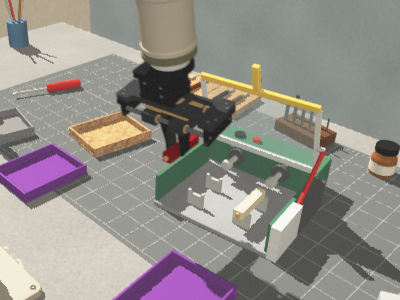

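The blank is held in the jaws at (178,152), the nest is empty, the ivory one is still at (250,205) and the guard is up. Now to the tray.

>>> {"api": "apply_moves", "payload": {"steps": [[[0.012,-0.026,0.003],[-0.005,0,0.025],255],[[0.011,-0.027,0.003],[-0.005,0,0.025],255],[[0.011,-0.027,0.005],[-0.005,0,0.025],255],[[0.01,-0.027,0.008],[-0.005,0,0.025],255],[[0.01,-0.027,0.009],[-0.005,0,0.025],255],[[0.009,-0.028,0.009],[-0.005,0,0.025],255],[[0.008,-0.028,0.008],[-0.005,0,0.025],255],[[0.007,-0.028,0.008],[-0.005,0,0.025],255]]}}

```text
t: 12.22
eef_pos: [0.4797, 0.0921, 0.1139]
tool_rot: [0.995, -0.03, 0.099, 0.003]
contact_force: [0.9, -0.2, 0.3]
grip_width: 0.0178
finger_force: 25.0
```

>>> {"api": "apply_moves", "payload": {"steps": [[[0.007,-0.028,0.008],[-0.005,0,0.025],255],[[0.006,-0.028,0.008],[-0.005,0,0.025],255],[[0.005,-0.029,0.007],[-0.005,0,0.025],255],[[0.005,-0.029,0.007],[-0.005,0,0.025],255],[[0,0,0],[0,0,0],255],[[0,0,0],[0,0,0],255]]}}

```text
t: 12.72
eef_pos: [0.5186, 0.2028, 0.0885]
tool_rot: [0.992, -0.079, 0.099, 0.009]
contact_force: [-0.4, -1.0, 0.4]
grip_width: 0.0176
finger_force: 25.0
```

Run:
```python
from h import *
tipnow()
xt=np.array([np.cos(-.162),np.sin(-.162),0]); yt=np.array([-xt[1],xt[0],0])
for n in ("side","wrist"):
    C=cam(n); im,d=ctrl.get_image(n); hsv=cv2.cvtColor(im,cv2.COLOR_BGR2HSV)
    k=cv2.inRange(hsv,(0,130,30),(8,255,255))|cv2.inRange(hsv,(172,130,30),(179,255,255)); v,u=np.nonzero((k>0)&(d>0))
    P=np.array([pt(C,a,b,d[b,a]) for a,b in zip(u,v)])-TRAY; L=np.stack([P@xt,P@yt,P[:,2]],1); L=L[(abs(L[:,0])<.1)&(abs(L[:,1])<.06)&(L[:,2]>.04)]
    if len(L)<10: print(n,"few"); continue
    f=np.polyfit(L[:,0],L[:,2],1); print(n,len(L),np.percentile(L,[1,50,99],axis=0).round(4).tolist(),"slope z/x",f[0])
s=ctrl.state(); T=R.from_quat(s["tool_rot"]).as_matrix(); tip=np.array(s["eef_pos"])-.01*T[:,2]; print("tip",tip, "rel tray",(tip-TRAY)@xt,(tip-TRAY)@yt)
q=orient(.2,-.162); rows([(TRAY-.010*xt+[0,0,.016]+.01*q.as_matrix()[:,2],q)],255,step=.02)
```

```text
t 12.7167 tip 0.0417 0.3741 0.0983 F [-0.4 -1.   0.4] q [-0.79  0.17  0.27  1.96  0.11  0.87 -2.32]
side 228 [[-0.0459, -0.0163, 0.0936], [0.0081, -0.0071, 0.1053], [0.0424, 0.0106, 0.1102]] slope z/x 0.0008381177088266417
wrist 5502 [[-0.0431, -0.0079, 0.1059], [0.0096, 0.0006, 0.1075], [0.0443, 0.0092, 0.109]] slope z/x -0.0013829365765148486
tip [0.51679037 0.2008843  0.09893978] rel tray -0.009231675745826527 -0.0006127237756978897
t 12.82 at [0.5187 0.2006 0.0891]
[[[-0.0034,-0.0002,0.0162],[0.0003,0.0002,0.0002],255],[[-0.0035,-0.0001,0.0163],[0.0003,0.0002,0.0002],255],[[-0.0034,-0.0001,0.0162],[0.0003,0.0002,0.0002],255],[[-0.0034,-0.0002,0.0162],[0.0003,0.0002,0.0002],255],[[-0.0035,-0.0001,0.0162],[0.0003,0.0002,0.0002],255]]
```

>>> {"api": "apply_moves", "payload": {"steps": [[[-0.0035,0,0.016],[0,0,0],255],[[-0.0035,0,0.016],[0,0,0],255],[[-0.0035,0,0.016],[0,0,0],255],[[-0.003,0,0.016],[0,0,0],255],[[-0.0015,0,0.008],[0,0,0],255],[[-0.0015,0,0.007],[0,0,0],255],[[0,0,0],[0,0,0],255],[[0,0,0],[0,0,0],255]]}}

```text
t: 13.48
eef_pos: [0.5186, 0.2011, 0.0091]
tool_rot: [0.992, -0.08, 0.099, 0.008]
contact_force: [-0.4, -0.1, -0.8]
grip_width: 0.0172
finger_force: 25.0
```

>>> {"api": "apply_moves", "payload": {"steps": [[[0,0,0],[0,0,0],150],[[0,0,0],[0,0,0],150],[[0,0,0],[0,0,0],150],[[0,0,0],[0,0,0],150],[[0,0,0],[0,0,0],150]]}}

```text
t: 13.9
eef_pos: [0.5185, 0.2016, 0.0089]
tool_rot: [0.992, -0.08, 0.099, 0.008]
contact_force: [0.0, -0.2, -0.4]
grip_width: 0.0347
finger_force: 0.0
```

>>> {"api": "apply_moves", "payload": {"steps": [[[0,0,-0.01],[0,0,0],150],[[0,0,-0.02],[0,0,0],150],[[0,0,-0.03],[0,0,0],150],[[0,0,-0.03],[0,0,0],150],[[0,0,-0.03],[0,0,0],150],[[0,0,0],[0,0,0],150],[[0,0,0],[0,0,0],150]]}}

```text
t: 14.48
eef_pos: [0.4957, 0.2062, 0.1288]
tool_rot: [0.992, -0.08, 0.101, 0.007]
contact_force: [-1.0, 1.0, -0.3]
grip_width: 0.0358
finger_force: 0.0
```

Run:
```python
from h import *
tipnow()
xt=np.array([np.cos(-.162),np.sin(-.162),0]); yt=np.array([-xt[1],xt[0],0])
for n in ("side","wrist"):
    C=cam(n); im,d=ctrl.get_image(n); hsv=cv2.cvtColor(im,cv2.COLOR_BGR2HSV)
    def get(k,o,x,y): 
        v,u=np.nonzero((k>0)&(d>0)); P=np.array([pt(C,a,b,d[b,a]) for a,b in zip(u,v)])-o; return np.stack([P@x,P@y,P[:,2]],1)
    k=cv2.inRange(hsv,(0,130,30),(8,255,255))|cv2.inRange(hsv,(172,130,30),(179,255,255))
    L=get(k,TRAY,xt,yt); L=L[(abs(L[:,0])<.1)&(abs(L[:,1])<.07)]
    if len(L)>9: f=np.polyfit(L[:,0],L[:,2],1); print(n,len(L),np.percentile(L,[1,50,99],axis=0).round(4).tolist(),"slope",f[0])
    if n=="side":
        I=get(cv2.inRange(hsv,(15,25,130),(32,110,255)),ORG,XS,YS); I=I[(abs(I[:,0]+.03)<.08)&(abs(I[:,1])<.09)&(I[:,2]>.05)&(I[:,2]<.08)]; print("ivory",cv2.minAreaRect(I[:,:2].astype(np.float32)))
        Y=get(cv2.inRange(hsv,(18,130,90),(36,255,255)),ORG,XS,YS); Y=Y[(Y[:,2]>.1)&(abs(Y[:,0])<.12)&(abs(Y[:,1])<.15)&(abs(Y[:,1])>.03)]; b=np.median(Y,0); print("guard",np.arctan2(b[2]-.075,.09-b[0]))
        cv2.imwrite("pics/s6.png",im[100:400,200:600])
```

```text
t 14.4833 tip 0.0195 0.3807 0.1386 F [-1.   1.  -0.3] q [-0.82  0.07  0.27  1.97  0.14  0.95 -2.36]
side 327 [[-0.0453, -0.014, 0.0055], [-0.0013, -0.0085, 0.0209], [0.0446, 0.0364, 0.0263]] slope -0.0071668298874274184
ivory ((-0.0324866883456707, -0.052231643348932266), (0.09237564355134964, 0.018517741933465004), 0.35828864574432373)
guard 1.2680728977971256
wrist 2304 [[-0.0432, -0.0086, 0.005], [0.0017, 0.0003, 0.0228], [0.0439, 0.0093, 0.0244]] slope 0.0039055386856691405
```

View pics/s6.png

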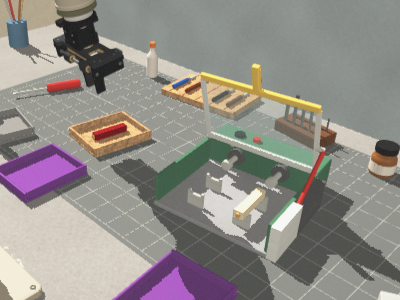

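The red blank lies flat in the cork tray at (110,131), with its top at z 23 to 24 mm. The guard is at 1.268 rad, the ivory blank hasn't moved, and the gripper is clear.

```bash
python3 -c "
from workcell import ctrl
print(ctrl.close_job())"
```

```text
the job is handed in; nothing more can be done
None
```

I handed the job in at about 14.6 s; the call returned no verdict. By my last measurements, the guard stands on its stay at 1.27 rad, the red blank lies flat in the cork tray, the ivory blank is in its nest, and the gripper is clear of everything.

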